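Pin the sloping seed tray

TASK

Lock the seed tray on its sloping stand: slide it up the slope by its post until the hole in its side tongue lines up with the hole in the stand's fixed plate beneath, then take the steel pin from its block and push it through both holes until its flange sits flat on the tongue. Then slide the steel keeper fork by its knob fully down the slope, so that its tines straddle the pin's handle over the flange. Leave the flask, the thermos and the beaker standing where they are.

Things in the scene. Friction and masses are not known exactly. Their poses are not given: they have to be found in the camera images.
- deck: Fixed aluminium deck of the stand, sloping 30 degrees, rising away from the robot. Origin: mouth centre of the 18 mm through hole (open below) in its 10 mm fixed plate, on the plate's upper face. x up the slope, y across (left, looking up), z square out of the slope; the pin goes in along -z. The fork's guides, 20 mm high, stand on the plate at x 63 to 125 mm, |y| 17 to 40 mm
- tray_hole (a point): Centre of the 18 mm hole in the 6 mm tongue on the tray's left side, on its upper face, 6.5 mm above the fixed plate. Axes as the deck's. The white tray (150 mm along the slope, 120 across, 22 high, peanuts in it) slides along the deck's x only; the holes are in line when this point is at x = 0 in the deck's frame (its y is always 0)
- tray_grip (a point): Grip point on the tray's grey post: 22 mm diameter, standing 50 mm square out of the tray floor; on its axis, 18 mm below its top; 50 mm in x, -100 in y, 30 in z (deck axes) from tray_hole. Axes as the deck's. The tray's end wall, 22 mm high, is 25 mm up the slope from the post's axis
- tray (a joint): Tray travel up the slope, 0 to 0.12 m; at 0.09 the holes line up (no stop or click there). Starts 40 to 90 mm short. Takes 3 to 6 N and stays where it is left
- pin_grip (a point): Middle of the steel pin's round handle (22 mm diameter, 50 long), on its axis; z from nose to handle. Pin 118 mm long, about 150 g: shank 14 mm diameter, 62 long, nose tapering to 7 mm over its last 12 mm; flange 48 mm across, 6 thick; handle. Point is 31 mm above the flange's underside, 93 mm from the nose. Pin home: point 37.5 mm out from the deck's origin along deck z
- holder: Fixed white block, 70 x 70 mm, 80 mm high, origin at the centre of its underside. The pin starts upright in its loose 21 mm hole, the flange resting on its top
- fork_grip (a point): Grip point on the keeper fork's black knob: 20 mm diameter, 40 long, square out of the slope; on its axis, 17.5 mm below its top, 44 mm above the fixed plate. Axes as the deck's. The steel fork (two tines 11 mm wide, 6 thick, 34 apart inside) slides along deck x, centred on the hole (y = 0); its underside passes 3 mm above the flange of a pin that is home
- fork (a joint): Keeper fork travel down the slope (deck -x), 0 to 0.06 m: 0 fully back, 0.06 at its stop with the tines round the pin's handle. Starts within 10 mm of fully back. Takes 2 to 4 N and stays where it is left
- flask_mid (a point): Bystander, free standing: glass conical flask with a sweet potato in its mouth, 80 mm wide, 165 mm high; point on its axis 60 mm up
- thermos_mid (a point): Bystander, free standing: steel vacuum bottle, 60 mm diameter, 190 mm high; point on its axis half-way up
- beaker_mid (a point): Bystander, free standing: glass beaker, 80 mm diameter, 100 mm high; point on its axis half-way up
Things that resemble listed ones, but are neither listed nor needed, are in the scene too. What is shaped like the part that bears pin_grip but blue or yellow is not meant.

How it is judged (in metres and radians):
On the way, in this order (a step that is already met when the one before it is completed fails the run):
1. the tray's hole is lined up with the hole in the fixed plate (within 4 mm) (x of tray_hole in the frame of deck between -0.004 and 0.004 m), for 0.2 s.
2. the pin is through both holes, its flange down on the tongue (x of pin_grip in the frame of deck between -0.005 and 0.005 m and y of pin_grip in the frame of deck between -0.005 and 0.005 m and z of pin_grip in the frame of deck between 0.034 and 0.04 m and angle between the z axis of pin_grip and the z axis of deck, either way round below 0.1 rad), for 0.2 s.
3. the keeper fork is slid over the flange, round the handle (value of joint fork above 0.05 m), for 0.2 s.
At the end, for the whole second after the job is handed in: Tray hole within 5 mm of the fixed hole along the slope; pin through both, within 5 mm and 0.1 rad of the hole's axis, flange seated (handle middle 34 to 40 mm out from the fixed plate), at rest; keeper fork at least 50 mm along its 60 mm travel (all of step 2 and x of tray_hole in the frame of deck between -0.005 and 0.005 m and value of joint fork above 0.05 m and linear speed of pin below 0.02 m/s); the robot touches nothing.
It fails at once if the flask is moved more than 25 mm or tipped (distance of flask_mid from where it was at the start of the episode above 0.025 m or angle between flask_mid's own z axis and vertical above 0.4 rad).
It fails at once if the thermos is moved more than 25 mm or tipped (distance of thermos_mid from where it was at the start of the episode above 0.025 m or angle between thermos_mid's own z axis and vertical above 0.4 rad).
It fails at once if the beaker is moved more than 25 mm or tipped (distance of beaker_mid from where it was at the start of the episode above 0.025 m or angle between beaker_mid's own z axis and vertical above 0.4 rad).
It also fails if it takes over 61 s, if anything falls off the work surface, if the arm or the gripper's body presses on something with over 40 N, if the wrist force passes 120 N, or if a joint passes its speed limit or range.

ROBOT

A 7-joint arm with a two-finger parallel gripper is mounted at the origin on the work surface. World frame = base frame: x ahead of the robot, y to its left, z up, the work surface at z = 0. Lengths are in mm, angles in rad, forces in N, time in s.
With the tool pointing down it reaches from about 350 to 900 mm from the base axis. Payload 19.9 kg.
Tool frame: the origin (TCP) lies on the front face of the gripper's body, between the roots of the fingers; the fingertips stand 97 mm ahead of it and the grasp point (between the pads) lies 78 mm ahead of it; z points along the fingers, y is the direction in which the jaws open and shut (so a half turn about z gives the same grasp; the last joint's range is limited). The gripper opens to 94 mm and grips with 3 to 60 N. Pads are 16 mm wide; open, the fingers measure 119 mm over their backs; the gripper's body (75 mm by 177 mm) begins 78 mm behind the grasp point.
Start: joints at [-1.181, 0.417, -0.01, 1.614, 0.005, 1.111, -0.053], TCP at [260.986, 567.886, 302.625] pointing down, gripper open.
Joint ranges: [-2.81, 2.81], [-0.39, 2.02], [-1.27, 1.25], [0.06, 2.57], [-1.19, 4.33], [0.19, 2], [-2.82, 2.82]. Speed limits (rad/s): [1.89, 1.89, 2.39, 2.39, 3.01, 3.01, 3.01].

INTERFACE

Orientations are given as a unit quaternion [w, x, y, z].
In Python, from cell import robot gives the robot as it stands. The module is installed in compiled form; this text tells all that it offers.
- The arm moves only by the tool arm_command, never from a script. Its argument "increments" is text: rows parted by semicolons, each of 7 numbers parted by spaces: the shift along the tool's x, y, z in m, then the turn, a rotation vector about the tool's x, y, z in degrees, then the closure, from 0 (fully open) to 1 (shut). A call has 1 to 5 rows; each row is the pose to reach, as a shift and turn from the pose commanded when the call began, along the tool's axes at that moment; what a row does not reach only later rows make up. A row lasts 1/8 s, in which the tool goes at most 62.5 mm and 10.7 degrees, less where a joint would pass 70% of its speed; a pose out of reach is approached as far as the arm can. A call with a gripper value outside its range is refused whole. The fingers move at their own pace and stop on an object; "grip_force" is the grip in N (left out, the last holds). Time passes only in rows, so rows that repeat a pose let the fingers close. It gives the time, the measured TCP pose, the force and the opening at its end, in the units of the state.
- robot.state(): the state, without advancing time (a new reading comes with each control period).
- robot.read_camera(name): name is "side" or "top" or "wrist"; returns the picture (420x560x3 uint8, red, green, blue); there is no depth.
- robot.get_calibration(name): a dict with "fx", "fy", "cx", "cy" (pixels), "R" (3x3) and "t" (3): a world point X has camera coordinates R X + t. Camera axes: x right, y down, z forward; pixel columns grow to the right and rows downward; lengths in mm; the calibration is good to about 2 mm. A picture is of the moment at which its call begins: read the wrist's pose just before it. get_calibration takes no time and is no camera call; for the wrist camera it gives the pose at the moment of the call.
- robot.close_job(): hands the job in, once; it reports no verdict.
Trained networks look in the newest picture that a camera, given by its name, has taken for a name from the list of things; names that differ only in an ending like _2 or _b are one class to them, and where a whole thing is asked for, a point or a joint stands for the part that bears it (a point fixed in the world has none). Each returns a list of dicts, best first, with "confidence" (0 to 1); they miss things now and then, are a little off and sometimes report something else, mostly with a low value. They report only what shows in the picture. A call takes as long as a camera call. They do not tell look-alikes from the thing itself.
- robot.regions_of(camera, thing): "pixels" (420x560 bool, what is visible of it) and "extent" ([left, top, right, bottom] in pixels, round what is visible of it).
- robot.mark_of(camera, thing): "xy" ([column, row] in pixels: a listed point, or the origin of a listed thing).
The state is a dict: "clock": time; "qpos": joint angles; "qvel": joint speeds; "tau": joint torques, N m; "position": TCP position; "orientation": TCP orientation; "contact_force": force on the tool from outside, world axes, zero at the start; "torque": the same for the moment, N m; "grip_width": finger opening in mm.
Only numpy, scipy, OpenCV 4.12 (cv2) and the standard library are available. Lean on these libraries where they do the work, as an engineer would, in place of code of your own. Each camera call takes 0.05 s, during which the arm holds its last target. There are 200 camera calls.

## Working session

There is one attempt and no reset: what is moved stays moved. The work goes in short steps, Python scripts to look and compute and a tool call to move; the robot and the scene stay as the last step left them, time stands still between calls to the robot, and variables do not carry over. Pictures are saved under pics/ and viewed, about 8 in all and at most 12, crops included, and the job is handed in when it is done.

Besides the shell and the picture viewer there is one more tool, called after ">>>" by a JSON object that holds its "fn" and its "kwargs". arm_command: Moves the arm, as the interface text tells. Its arguments: {"type":"object","properties":{"increments":{"type":"string"},"grip_force":{"type":"number"}},"required":["increments"]}

```bash
mkdir -p pics; cat > h.py <<'E'
import numpy as np, cv2
from cell import robot
from scipy.spatial.transform import Rotation as R
np.set_printoptions(precision=4,suppress=True)
def cal(n):
    c=robot.get_calibration(n); K=np.array([[c['fx'],0,c['cx']],[0,c['fy'],c['cy']],[0,0,1]]); return K,np.array(c['R']),np.array(c['t'])
def proj(c,X):
    K,r,t=c; p=K@(r@np.array(X,float)+t); return p[:2]/p[2]
def ray(c,uv):
    K,r,t=c; d=r.T@np.linalg.inv(K)@np.array([*uv,1.]); o=-r.T@t; return o,d/np.linalg.norm(d)
def tri(obs):
    A=np.zeros((3,3));b=np.zeros(3)
    for c,uv in obs:
        o,d=ray(c,uv);P=np.eye(3)-np.outer(d,d);A+=P;b+=P@o
    X=np.linalg.solve(A,b); return X,[np.linalg.norm(proj(c,X)-uv) for c,uv in obs]
def Rt():
    s=robot.state();q=s['orientation'];return R.from_quat([q[1],q[2],q[3],q[0]]),np.array(s['position'])
def inc(Rg,pg):
    "shift (m) and rotvec (deg) from present pose to goal"
    r,p=Rt(); return r.inv().apply(np.array(pg)-p)/1000,(r.inv()*Rg).as_rotvec(degrees=True)
E
python3 - <<'E'
from h import *
s=robot.state();print(s)
C={}
for n in ('side','top'):
    im=robot.read_camera(n);C[n]=cal(n);cv2.imwrite(f'pics/{n}0.png',im[:,:,::-1]); print(n,-C[n][1].T@C[n][2])
M={}
for t in ['deck','tray_hole','tray_grip','pin_grip','holder','fork_grip','flask_mid','thermos_mid','beaker_mid']:
    for n in C:
        M[n,t]=robot.mark_of(n,t); print(n,t,[(np.round(m['xy'],1),round(m['confidence'],2)) for m in M[n,t]])
    for a in M['side',t][:3]:
        for b in M['top',t][:3]:
            print('   ',*tri([(C['side'],a['xy']),(C['top'],b['xy'])]))
E
```

```text
{'clock': 0.0, 'qpos': array([-1.1815,  0.418 , -0.0103,  1.6142,  0.0047,  1.1107, -0.053 ]), 'qvel': array([ 0.0009, -0.0005, -0.0005, -0.0009,  0.0006, -0.0002, -0.0003]), 'tau': array([  0.0008, -85.1279,   0.639 , -42.6   ,  -0.0488,   0.0186,
         0.0001]), 'position': array([260.8677, 567.663 , 302.0239]), 'orientation': array([-0.0001,  0.2137,  0.9769, -0.0006]), 'contact_force': array([ 0.3893,  0.3413, -0.1156]), 'torque': array([-0.0026, -0.0266,  0.0306]), 'grip_width': 94.06379486724303}
side [ 455.7411 -627.6291  728.6472]
top [ 316.9126   11.1006 1055.1825]
side deck [(array([300.9, 199.8]), 0.73)]
top deck [(array([244.8, 205.5]), 0.92)]
    [559.9319  55.6476 129.5792] [np.float64(1.5405653434961994), np.float64(1.4238236586073567)]
side tray_hole [(array([273.8, 209.1]), 0.8)]
top tray_hole [(array([245.2, 226.5]), 0.6)]
    [511.0496  61.414  107.2665] [np.float64(1.7362906586521365), np.float64(1.6160807559211594)]
side tray_grip [(array([294.6, 227.9]), 0.75), (array([255.7, 399.5]), 0.65)]
top tray_grip []
side pin_grip [(array([323.5, 393.5]), 0.91), (arra
[... 1708 characters left out ...]
09367555)]
    [461.4268 -37.3588 310.7385] [np.float64(18.172797481675556), np.float64(16.514352050360465)]
    [  512.9904   878.2539 -2288.0878] [np.float64(22.187581098568934), np.float64(19.81378357467178)]
    [ 527.1795 -109.4581 -263.827 ] [np.float64(46.146595229521274), np.float64(34.13126971222384)]
side thermos_mid [(array([403.9, 365.3]), 0.56)]
top thermos_mid [(array([391.2, 141.8]), 0.85)]
    [ 668.7115 -304.1583   95.6559] [np.float64(0.9643175036581596), np.float64(0.6188021562695319)]
side beaker_mid [(array([317.4, 155. ]), 0.64)]
top beaker_mid [(array([138.3, 198.6]), 0.92)]
    [637.0305 308.1091  54.9971] [np.float64(2.3597849867013037), np.float64(2.53204456523439)]
```

View pics/side0.png

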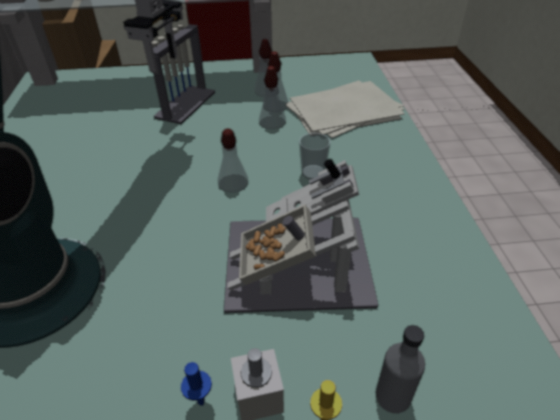

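View pics/top0.png

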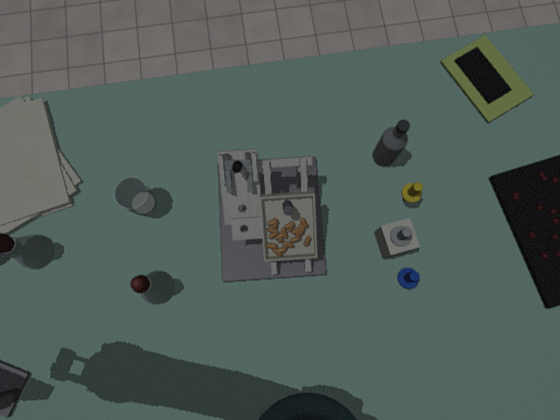

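The side view shows the steel pin in the white block at (256,365), with blue and yellow look-alikes on either side. The top view shows the stand at (265,215), the fork knob at (238,165) and the tray post at (287,205). I'll fit the deck pose next.

```bash
cat >> h.py <<'E'
from scipy.optimize import least_squares
def deckR(yaw): return R.from_euler('z',yaw)*R.from_euler('y',-np.pi/6)
def pts(p):
    D=deckR(p[3]);o=np.array(p[:3]);f=lambda v:o+D.apply(v)
    return {'deck':f([0,0,0]),'tray_hole':f([p[4],0,6.5]),'tray_grip':f([p[4]+50,-100,36.5]),'fork_grip':f([p[5],0,44])}
def fit(obs,p0,prior=None):
    "obs: (cal,thing,uv,sigma_px)"
    def res(p):
        P=pts(p);r=[(proj(c,P[t])-uv)/s for c,t,uv,s in obs];r=list(np.ravel(r))
        return r+([] if prior is None else list((p-prior[0])/prior[1]))
    return least_squares(res,p0,loss='soft_l1',x_scale=[10,10,10,.1,10,10])
def goal(p,yaw,v,dz=0):
    "tool pose: grasp point at deck coords v, tool y=deck y, z=-deck z"
    D=deckR(yaw); Rg=D*R.from_euler('y',np.pi); g=np.array(p)+D.apply(v); return Rg,g-Rg.apply([0,0,78])
E
python3 - <<'E'
from h import *
S,T=cal('side'),cal('top')
obs=[(S,'deck',(300.9,199.8),1.5),(T,'deck',(244.8,205.5),1.5),(S,'tray_hole',(273.8,209.1),1.5),(T,'tray_hole',(245.2,226.5),1.5),(S,'tray_grip',(294.6,227.9),1.5),(T,'tray_grip',(287,206),2),(S,'fork_grip',(332.7,166.8),1.5),(T,'fork_grip',(238.2,163.5),1.5)]
f=fit(obs,np.array([560,55,130,-.08,-54,96.]));p=f.x;print(p,f.cost)
for k,v in pts(p).items(): print(k,v,[ (np.round(proj(c,v)-uv,1)) for c,t,uv,s in obs if t==k])
W=cal('wrist');r,t=Rt();print('cam in tool',r.inv().apply(-W[1].T@W[2]-t),'fwd',r.inv().apply(W[1][2]),W[0][0,0])
for v in ([p[4]+50,-100,36.5+150],):
    g=goal(p[:3],p[3],v);print(g[1],inc(*g))
E
```

```text
[561.9801  58.1388 123.5854  -0.0639 -52.2528  97.0848] 5.096382045682819
deck [561.9801  58.1388 123.5854] [array([-0.7,  1.8]), array([-1.3, -1.5])]
tray_hole [513.5769  61.2364 103.0882] [array([2.9, 0.9]), array([0.5, 0.8])]
tray_grip [535.4338 -40.3669 154.0689] [array([-1. , -2.6]), array([ 2.6, -0.2])]
fork_grip [623.9313  54.1741 210.2329] [array([ 0.5, -0.5]), array([-0.3,  0.9])]
cam in tool [ 74.4775   0.0429 -81.7596] fwd [-0.2547 -0.0005  0.967 ] 341.4909247012045
[421.6665 -33.0861 351.5227] (array([-0.397 , -0.479 , -0.0489]), array([ -5.5116, -29.6595, -20.5349]))
```

>>> {"fn": "arm_command", "kwargs": {"increments": "-0.04 -0.048 -0.02 -1.1 -5.9 -4.1 0.3; -0.08 -0.096 -0.03 -2.2 -11.8 -8.2 0.3; -0.12 -0.144 -0.04 -3.3 -17.8 -12.3 0.3; -0.16 -0.192 -0.045 -4.4 -23.7 -16.4 0.3; -0.2 -0.24 -0.048 -5.5 -29.7 -20.5 0.3"}}

```text
clock: 1.62
position: [341.5, 269.3, 350.8]
orientation: [0.261, 0.03, 0.965, -0.008]
contact_force: [1.4, 0.1, 0.7]
grip_width: 65.8
```

```bash
python3 - <<'E'
from h import *
p=[561.98,58.14,123.59,-.0639,-52.25,97.08]
print(robot.state()['clock'],robot.state()['position'],robot.state()['grip_width'],inc(*goal(p[:3],p[3],[p[4]+50,-70,36.5+150])))
E
```

```text
1.625 [341.5475 269.2963 350.8441] 65.8138904535646 (array([-0.0856, -0.2669,  0.0491]), array([0.0569, 0.2436, 0.109 ]))
```

>>> {"fn": "arm_command", "kwargs": {"increments": "-0.017 -0.055 0.01 0 0 0 0.3; -0.034 -0.11 0.02 0 0 0 0.3; -0.052 -0.165 0.03 0 0 0 0.4; -0.07 -0.22 0.04 0 0 0 0.4; -0.085 -0.267 0.049 0 0 0 0.4"}}

```text
clock: 2.25
position: [422.1, -4.1, 350.8]
orientation: [0.259, 0.032, 0.965, -0.008]
contact_force: [0.9, 1.2, 0.5]
grip_width: 56.5
```

```bash
python3 - <<'E'
from h import *
W=cal('wrist');im=robot.read_camera('wrist');cv2.imwrite('pics/w1.png',im[:,:,::-1])
p=np.array([561.98,58.14,123.59,-.0639,-52.25,97.08])
for k,v in pts(p).items(): print(k,'pred',proj(W,v),[(np.round(m['xy'],1),round(m['confidence'],2)) for m in robot.mark_of('wrist',k)])
E
```

```text
deck pred [348.8886 201.4799] [(array([353.6, 188.5]), 0.75)]
tray_hole pred [352.805  151.0051] [(array([361.2, 145.3]), 0.87)]
tray_grip pred [249.5327 207.8948] [(array([257.1, 200.9]), 0.95)]
fork_grip pred [352.5943 307.2372] []
```

View pics/w1.png

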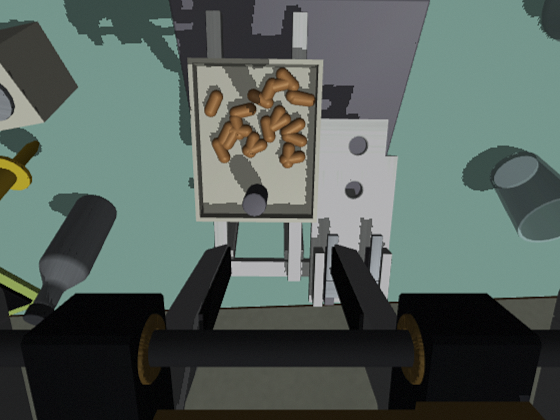

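The wrist view shows the post top near (256,195), the tongue hole at (358,146) and the fixed hole at (353,189). I'll refit with these.

```bash
python3 - <<'E'
from h import *
S,T,W=cal('side'),cal('top'),cal('wrist')
obs=[(S,'deck',(300.9,199.8),1.5),(T,'deck',(244.8,205.5),1.5),(S,'tray_hole',(273.8,209.1),2),(T,'tray_hole',(245.2,226.5),1.5),(S,'tray_grip',(294.6,227.9),1.5),(S,'fork_grip',(332.7,166.8),1.5),(T,'fork_grip',(238.2,163.5),1.5),
(W,'deck',(353.3,189),1.5),(W,'tray_hole',(359,145.5),1.5),(W,'tray_grip',(257.1,200.9),1.5)]
f=fit(obs,np.array([560,55,130,-.08,-54,96.]));p=f.x;print(p,f.cost)
P=pts(p)
for c,t,uv,s in obs: print(t,np.round(proj(c,P[t])-uv,1))
for k in P: print(k,P[k])
for v in ([p[4]+50,-100,36.5+60],[p[4]+50,-100,36.5]):
    g=goal(p[:3],p[3],v);print(g[1],*inc(*g))
E
```

```text
[559.6028  67.0391 110.3335  -0.0678 -48.0492 104.6883] 13.619510640151585
deck [-2.5  3.9]
deck [-4.6  1.6]
tray_hole [3.2 2. ]
tray_hole [-3.1  1.8]
tray_grip [-1.1 -1.6]
fork_grip [1.5 0.7]
fork_grip [-4.1  1.1]
deck [-0.1  2.7]
tray_hole [-1.7  0.5]
tray_grip [-0.3 -0.2]
deck [559.6028  67.0391 110.3335]
tray_hole [514.8441  70.0798  91.938 ]
tray_grip [536.3024 -31.6085 142.9188]
fork_grip [628.1076  62.3852 200.7827]
[467.4611 -26.9318 262.4303] [ 0.0033 -0.0226  0.1   ] [0.1113 0.0504 0.1617]
[497.3921 -28.9651 210.4688] [ 0.0034 -0.0227  0.16  ] [0.1113 0.0504 0.1617]
```

>>> {"fn": "arm_command", "kwargs": {"increments": "0.002 -0.01 0.03 0 0 0 0.4; 0.003 -0.02 0.05 0 0 0 0.5; 0.003 -0.02 0.05 0 0 0 0.5; 0.003 -0.02 0.05 0 0 0 0.5"}}

```text
clock: 3.0
position: [442.9, -22.2, 306.3]
orientation: [0.259, 0.03, 0.965, -0.008]
contact_force: [-0.1, -0.5, 0.1]
grip_width: 47.1
```

```bash
python3 - <<'E'
from h import *
S,T,W=cal('side'),cal('top'),cal('wrist');print(Rt()[1]);im=robot.read_camera('wrist');cv2.imwrite('pics/w2.png',im[:,:,::-1]);print(Rt()[1])
w=[(W,k,m[0]['xy'],1) for k in ('deck','tray_hole','tray_grip') for m in [robot.mark_of('wrist',k)] if m];print([(a[1],a[2]) for a in w])
obs=[(S,'deck',(300.9,199.8),1.5),(T,'deck',(244.8,205.5),1.5),(S,'tray_hole',(273.8,209.1),2),(T,'tray_hole',(245.2,226.5),1.5),(S,'tray_grip',(294.6,227.9),1.5),(S,'fork_grip',(332.7,166.8),1.5),(T,'fork_grip',(238.2,163.5),1.5)]
for o in (obs+w,obs[5:]+w):
    f=fit(o,np.array([560,55,130,-.08,-54,96.]));p=f.x;print(p,f.cost)
    P=pts(p)
    for c,t,uv,s in o: print(t,np.round(proj(c,P[t])-uv,1))
    for v in ([p[4]+50,-100,36.5+60],[p[4]+50,-100,36.5]):
        g=goal(p[:3],p[3],v);print(*inc(*g))
E
```

```text
[442.9258 -22.1743 306.2827]
[442.9842 -22.2916 306.4145]
[('deck', [382.6, 206.1]), ('tray_hole', [390.3, 154.9]), ('tray_grip', [277.9, 217.7])]
[561.9647  65.8296 109.7034  -0.08   -48.0458 102.8825] 12.805249424292331
deck [-1.3  4.5]
deck [-4.2  0.6]
tray_hole [4.4 2.3]
tray_hole [-2.9  0.8]
tray_grip [-0.5 -1. ]
fork_grip [2.  1.9]
fork_grip [-3.1  0.9]
deck [0.6 0.5]
tray_hole [0.1 0. ]
tray_grip [-2.6 -0. ]
[-0.0001 -0.0026  0.0515] [0.4898 0.0786 0.7784]
[-0.     -0.0031  0.1115] [0.4898 0.0786 0.7784]
[563.0179  66.5698 108.1132  -0.0781 -47.8407 102.5136] 4.632567999764554
fork_grip [2.3 2.3]
fork_grip [-3.5  0.9]
deck [0.8 0.1]
tray_hole [0.2 0.2]
tray_grip [-1.6 -0.2]
[-0.0005 -0.0019  0.0534] [0.4362 0.0786 0.6858]
[-0.0005 -0.0024  0.1134] [0.4362 0.0786 0.6858]
```

View pics/w2.png

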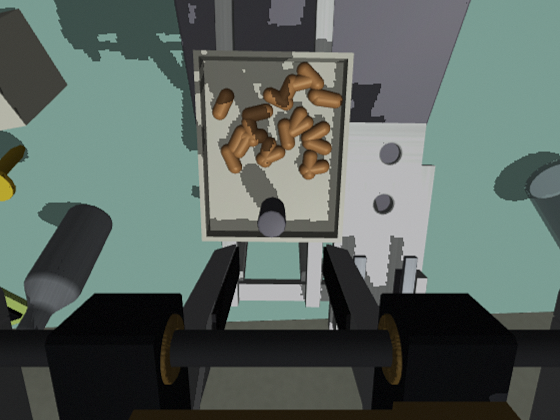

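The post top is at about (271,222), the tongue hole at (390,154) and the fixed hole at (383,205). I'll descend astride the post, staying 7 mm high to allow for height error.

>>> {"fn": "arm_command", "kwargs": {"increments": "0 -0.003 0.03 0.4 0 0.7 0.5; 0 -0.003 0.06 0.4 0 0.7 0.5; 0 -0.003 0.085 0.4 0 0.7 0.5; 0 -0.003 0.104 0.4 0 0.7 0.5; 0 -0.003 0.104 0.4 0 0.7 0.5"}}

```text
clock: 3.82
position: [493.9, -27.7, 218.3]
orientation: [0.259, 0.037, 0.965, -0.008]
contact_force: [1.1, 1.0, 0.7]
grip_width: 46.9
```

```bash
python3 - <<'E'
from h import *
W=cal('wrist');im=robot.read_camera('wrist');cv2.imwrite('pics/w3.png',im[:,:,::-1]);s=robot.state();print(s['position'],s['contact_force'],s['torque'])
for k in ('deck','tray_hole','tray_grip','fork_grip'): print(k,[(np.round(m['xy'],1),round(m['confidence'],2)) for m in robot.mark_of('wrist',k)],proj(W,pts([562.5,66.2,109,-.079,-48,102.7])[k]))
E
```

```text
[494.1743 -27.9917 216.7865] [-2.5767  3.1068 -1.8181] [0.2248 0.6457 0.0561]
deck [(array([435.7, 239.8]), 0.78)] [433.8605 241.4749]
tray_hole [(array([451. , 165.5]), 0.81), (array([437.7, 238.7]), 0.27)] [448.2155 167.8802]
tray_grip [(array([271.9, 269.7]), 0.76)] [277.889 267.337]
fork_grip [] [446.1008 429.7006]
```

View pics/w3.png

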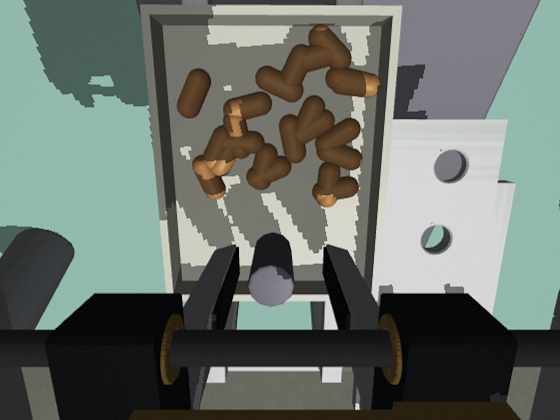

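The post (top at (271,285)) sits between the fingertips, about 3 mm to the -y side. I'll shift that way and close.

>>> {"fn": "arm_command", "kwargs": {"increments": "0 -0.003 0 0 0 0 0.5; 0 -0.003 0 0 0 0 0.85; 0 -0.003 0 0 0 0 0.85; 0 -0.003 0 0 0 0 0.85; 0 -0.003 0 0 0 0 0.85", "grip_force": 20}}

```text
clock: 4.7
position: [493.0, -32.2, 218.8]
orientation: [0.259, 0.038, 0.965, -0.009]
contact_force: [-2.9, -7.4, 4.7]
grip_width: 21.8
```

```bash
cat >> h.py <<'E'
def look(name,things,seed=None):
    W=cal(name);im=robot.read_camera(name)
    if seed: cv2.imwrite(f'pics/{seed}.png',im[:,:,::-1])
    out=[]
    for k in things:
        m=robot.mark_of(name,k)
        if m: out.append((W,k,np.array(m[0]['xy']),1.))
    return out
E
python3 - <<'E'
from h import *
import pickle
w=look('wrist',['deck','tray_hole']);print([a[2] for a in w]);s=robot.state();print(s['position'],s['contact_force'],s['torque'],s['grip_width'])
# local: distance between holes, using yaw -.079 
pr=(np.array([562.5,66.2,109,-.079,-48,102.7]),np.array([3,3,3,.01,100,20]))
f=fit(w,pr[0],pr);print(f.x,f.cost)
r,t=Rt();D=deckR(f.x[3]);print('grasp in deck',D.inv().apply(t+r.apply([0,0,78])-f.x[:3]),'upslope in tool',r.inv().apply(D.apply([1,0,0])))
E
```

```text
[array([443.7, 239.5]), array([459. , 167.3])]
[493.0429 -32.2256 218.7707] [-2.5641 -7.0831  4.6086] [-1.4429  0.6653 -0.8331] 21.451001430100206
[561.4046  67.7552 108.6977  -0.0803 -47.104  102.7   ] 0.22923786759244358
grasp in deck [   3.01   -104.9315   47.3872] upslope in tool [-1.     -0.0013  0.0005]
```

>>> {"fn": "arm_command", "kwargs": {"increments": "-0.012 0 0 0 0 0 0.85; -0.024 0 0 0 0 0 0.85; -0.036 0 0 0 0 0 0.85; -0.046 0 0 0 0 0 0.85; -0.046 0 0 0 0 0 0.85"}}

```text
clock: 5.48
position: [533.3, -35.4, 242.1]
orientation: [0.259, 0.038, 0.965, -0.009]
contact_force: [-0.1, -6.4, 3.9]
grip_width: 21.8
```

```bash
python3 - <<'E'
from h import *
W=cal('wrist');w=look('wrist',['deck','tray_hole'],'w4');s=robot.state();print([a[1:3] for a in w],s['position'],s['contact_force'],s['torque'],s['grip_width'])
p=[561.4,67.8,108.7,-.0803,0,102.7];P=pts(p);print(proj(W,P['deck']),proj(W,P['tray_hole']))
r,t=Rt();D=deckR(p[3]);print('grasp in deck',D.inv().apply(t+r.apply([0,0,78])-p[:3]))
im=cv2.imread('pics/w4.png');cv2.imwrite('pics/w4c.png',cv2.resize(im[130:380,330:560],None,fx=2.4,fy=2.4))
E
```

```text
[('deck', array([455.3, 160.8])), ('tray_hole', array([469.6, 365.8]))] [533.1746 -35.3988 242.0517] [ 1.8376 -6.9719  2.6866] [-1.4218 -0.0067 -0.8056] 21.75252613304246
[453.4195 166.6686] [458.8451 168.013 ]
grasp in deck [  49.5906 -104.945    47.4145]
```

View pics/w4c.png

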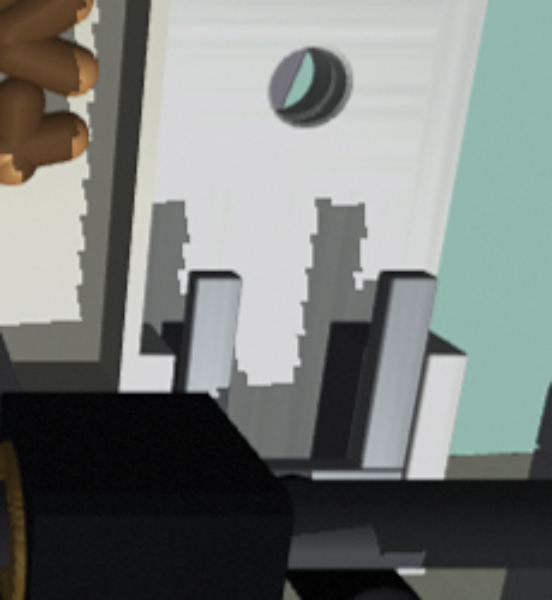

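The tongue hole shows centred at full-frame (459.6,166.2), with the lower hole visible through it. I'll overlay predicted rims for a few offsets.

```bash
python3 - <<'E'
from h import *
im=cv2.imread('pics/w4.png');W=cal('wrist')
p=np.array([561.4,67.8,108.7]);D=deckR(-.0803)
# shift p so tongue hole px matches
for _ in range(3):
    e=np.array([459.6,166.2])-proj(W,p+D.apply([0,0,6.5]))
    J=np.array([proj(W,p+D.apply(d))-proj(W,p) for d in ([1,0,0],[0,1,0])]).T; d=np.linalg.solve(J,e); p=p+D.apply([*d,0]); 
print(p,J)
th=np.linspace(0,2*np.pi,60);tiles=[]
cl=np.clip(im[140:192,434:486].astype(float)*1.0,0,255).astype('uint8')
for off in (None,-3,0,3):
    t=cv2.resize(cl,(400,300) if 0 else (390,390),interpolation=cv2.INTER_CUBIC)
    if off is not None:
      for z,xo,c in ((6.5,0,(0,0,255)),(0,off,(0,255,0)),(-10,off,(255,0,0))):
        q=np.array([proj(W,p+D.apply([xo+9*np.cos(a),9*np.sin(a),z])) for a in th]);q=((q-[434,140]+.5)*7.5).astype(int)
        cv2.polylines(t,[q],True,c,1)
    tiles.append(t)
cv2.imwrite('pics/ov.png',cv2.resize(np.vstack([np.hstack(tiles[:2]),np.hstack(tiles[2:])]),(600,600)))
E
```

```text
[560.4756  68.1799 108.1504] [[-0.2175  1.6489]
 [ 1.6546  0.0028]]
```

View pics/ov.png

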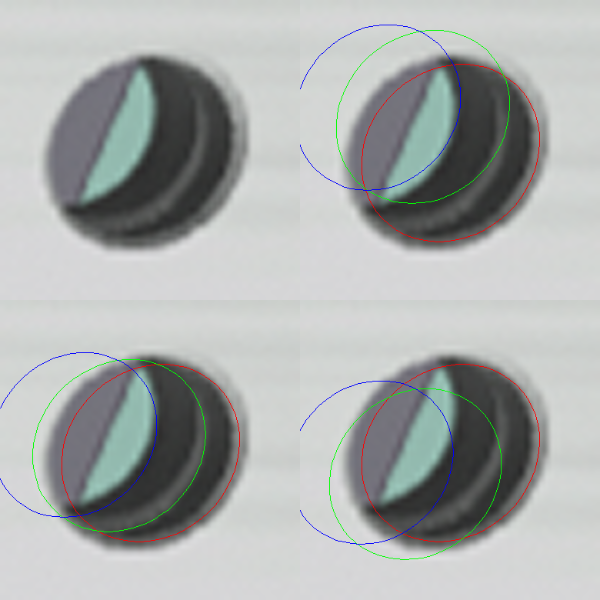

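With a 0 mm offset the predicted rims match the picture, so the holes are aligned to about 1 mm. I'll release and retreat.

>>> {"fn": "arm_command", "kwargs": {"increments": "0 0 0 0 0 0 0.55; 0 0 0 0 0 0 0.55; 0 0 -0.015 0 0 0 0.55; 0 0 -0.05 0 0 0 0.55; 0 0 -0.1 0 0 0 0.5"}}

```text
clock: 6.25
position: [498.0, -17.1, 290.6]
orientation: [0.243, 0.025, 0.97, 0.008]
contact_force: [-1.1, 1.4, 0.5]
grip_width: 46.3
```

```bash
python3 - <<'E'
from h import *
print(robot.state()['contact_force'],robot.state()['grip_width'])
Rg=R.from_euler('z',-.08)*R.from_euler('y',np.pi)
print(Rt()[1],*inc(Rg,[446,-283,111+78+100]))
E
```

```text
[-1.1317  1.4276  0.5422] 46.329835060358484
[498.0121 -17.1189 290.6349] [ 0.0329 -0.2678 -0.0242] [ 2.0831 28.0591  1.6495]
```

>>> {"fn": "arm_command", "kwargs": {"increments": "0.006 -0.054 -0.01 0.4 5.6 0.3 0.4; 0.012 -0.108 -0.02 0.8 11.2 0.6 0.4; 0.018 -0.16 -0.024 1.2 16.8 0.9 0.4; 0.025 -0.214 -0.024 1.6 22.4 1.3 0.4; 0.033 -0.268 -0.024 2 28 1.6 0.4"}}

```text
clock: 6.88
position: [448.9, -273.6, 289.6]
orientation: [0.008, 0.038, 0.999, 0.001]
contact_force: [0.4, 0.5, 1.4]
grip_width: 56.3
```

```bash
python3 - <<'E'
from h import *
s=robot.state();print(s['qpos'],s['position'],s['orientation'])
T=look('top',['tray_hole','deck','tray_grip']);print([(a[1],a[2]) for a in T])
W=cal('wrist');im=robot.read_camera('wrist');cv2.imwrite('pics/w5.png',im[:,:,::-1])
m=robot.mark_of('wrist','pin_grip');print([(np.round(a['xy'],1),round(a['confidence'],2)) for a in m])
for a in m:
    o,d=ray(W,a['xy']);print(o+d*(111-o[2])/d[2])
m=robot.mark_of('wrist','holder');
for a in m:
    o,d=ray(W,a['xy']);print('holder',o+d*(0-o[2])/d[2])
Rg=R.from_euler('z',-.08)*R.from_euler('y',np.pi)
print(*inc(Rg,[446,-283,111+78+60]))
E
```

```text
[-0.3672  0.4273  1.0909  1.9062 -0.4474  1.0611  2.4038] [ 448.8584 -273.6178  289.5592] [0.0078 0.0382 0.9992 0.0009]
[('tray_hole', array([242.9, 208.4])), ('deck', array([241.8, 205.4])), ('tray_grip', array([284.8, 187. ]))]
[(array([225.1, 317. ]), 0.95), (array([270.9, 216.3]), 0.76), (array([259.5,  89. ]), 0.64)]
[ 533.4744 -328.4064  111.    ]
[ 446.7544 -281.197   111.    ]
[ 351.88   -281.0059  111.    ]
holder [ 445.8769 -282.2445    0.    ]
[ 0.0032 -0.0121  0.0409] [0.1251 1.1207 0.2619]
```

View pics/w5.png

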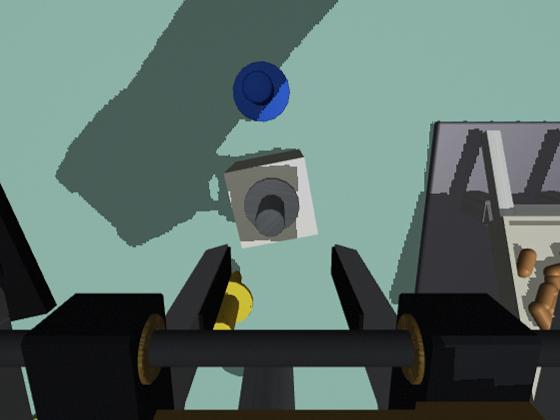

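The pin stands in its block, flange at (271,205), and the blue and yellow look-alikes are clear of the jaws. I'll go to hover.

>>> {"fn": "arm_command", "kwargs": {"increments": "0.003 -0.01 0.03 0.1 1.1 0.3 0.4; 0.003 -0.011 0.04 0.1 1.1 0.3 0.4; 0.003 -0.011 0.04 0.1 1.1 0.3 0.4"}}

```text
clock: 7.6
position: [446.0, -282.6, 249.9]
orientation: [-0.0, 0.041, 0.999, -0.0]
contact_force: [-0.3, 0.6, 0.3]
grip_width: 56.3
```

```bash
python3 - <<'E'
from h import *
W=cal('wrist');robot.read_camera('wrist')
for a in robot.mark_of('wrist','pin_grip'):
    o,d=ray(W,a['xy']);print(a['xy'],a['confidence'],o+d*(111-o[2])/d[2])
Rg=R.from_euler('z',-.08)*R.from_euler('y',np.pi)
s=robot.state();print(s['position'],s['qpos'],*inc(Rg,[446.5,-282,117+78]))
E
```

```text
[267.6, 90.5] 0.95 [ 351.3588 -282.7555  111.    ]
[280.0, 237.2] 0.88 [ 445.8973 -282.9523  111.    ]
[ 446.1695 -283.0109  250.6499] [-0.2985  0.4908  1.0384  1.9303 -0.5014  1.0064  2.4569] [-0.0002  0.0011  0.0556] [-0.0272  0.0369 -0.1174]
```

>>> {"fn": "arm_command", "kwargs": {"increments": "0 0 0.03 0 0 0 0.5; 0 0 0.055 0 0 0 0.5; 0 0 0.055 0 0 0 0.5; 0 0 0.055 0 0 0 0.85; 0 0 0.055 0 0 0 0.85", "grip_force": 45}}

```text
clock: 8.32
position: [446.2, -283.6, 195.9]
orientation: [0.001, 0.041, 0.999, -0.0]
contact_force: [-0.4, 0.0, -0.5]
grip_width: 30.5
```

>>> {"fn": "arm_command", "kwargs": {"increments": "0 0 0 0 0 0 0.85; 0 0 0 0 0 0 0.85; 0 0 -0.03 0 0 0 0.85; 0 0 -0.08 0 0 0 0.85; 0 0 -0.12 0 0 0 0.85"}}

```text
clock: 8.95
position: [445.6, -283.6, 316.7]
orientation: [-0.0, 0.042, 0.999, -0.0]
contact_force: [1.3, -0.7, -1.4]
grip_width: 21.5
```

```bash
python3 - <<'E'
from h import *
s=robot.state();print(s['position'],s['qpos'],s['contact_force'],s['grip_width'])
# deck refined: y corrected from tray-grip closing (~ -5 mm)
p=[560.5,66,108.5];Rg,g=goal(p,-.08,[0,0,37.5+6+110]);print(g,*inc(Rg,g))
E
```

```text
[ 445.6129 -283.5699  316.6508] [-0.3748  0.4093  1.1228  1.8638 -0.408   1.1259  2.3848] [ 1.331  -0.7467 -1.4093] 21.489989297594505
[445.1202  75.2501 308.9849] [0.0303 0.3575 0.0074] [ -0.0876 -30.0044  -0.175 ]
```

>>> {"fn": "arm_command", "kwargs": {"increments": "0.006 0.03 -0.02 0 -7 0 0.85; 0.012 0.06 -0.02 0 -14 0 0.85; 0.018 0.1 -0.02 0 -21 0 0.85; 0.024 0.14 -0.02 -0.1 -30 -0.2 0.85; 0.03 0.18 -0.02 -0.1 -30 -0.2 0.85"}}

```text
clock: 9.57
position: [431.8, -114.6, 334.0]
orientation: [0.249, 0.04, 0.968, -0.01]
contact_force: [2.1, -0.3, -1.9]
grip_width: 21.3
```

```bash
python3 - <<'E'
from h import *
p=[560.5,66,108.5]
s=robot.state();print(s['position'],s['qpos']);print(*inc(*goal(p,-.08,[0,0,43.5+110])))
E
```

```text
[ 431.7738 -114.5858  333.988 ] [-0.6835 -0.2569  0.7984  2.2741  0.2908  0.5587  1.4249]
[0.0141 0.1903 0.0208] [-0.0709 -1.1968 -0.128 ]
```

>>> {"fn": "arm_command", "kwargs": {"increments": "0.005 0.05 0.004 0 -0.6 0 0.85; 0.01 0.1 0.01 0 -1.2 -0.1 0.85; 0.014 0.15 0.01 0 -1.2 -0.1 0.85; 0.014 0.15 0.01 0 -1.2 -0.1 0.85; 0.014 0.15 0.01 0 -1.2 -0.1 0.85"}}

```text
clock: 10.2
position: [437.2, 33.3, 317.1]
orientation: [0.256, 0.039, 0.966, -0.013]
contact_force: [-0.1, 0.2, -1.6]
grip_width: 21.3
```

```bash
python3 - <<'E'
from h import *
W=cal('wrist');w=look('wrist',['deck','tray_hole','tray_grip','pin_grip'],'w6');print([(a[1],a[2]) for a in w])
p=[560.5,66,108.5];D=deckR(-.08)
print(proj(W,p+D.apply([0,0,6.5])),proj(W,p+D.apply([50,-100,36.5])))
r,t=Rt();print('grip',proj(W,t+r.apply([0,0,84])),'nose',proj(W,t+r.apply([0,0,84+93])))
s=robot.state();print(s['position'],s['qpos'],*inc(*goal(p,-.08,[0,0,43.5+110])))
E
```

```text
[('deck', array([323.7, 206.7])), ('tray_hole', array([323.8, 209.2])), ('tray_grip', array([213.8, 271.1])), ('pin_grip', array([281.4, 267. ]))]
[326.4976 206.4461] [218.1372 267.6485]
grip [280.5054 271.0113] nose [280.659  222.0202]
[437.2475  33.3496 317.2886] [-0.6377 -0.1609  0.3715  2.3107  0.4596  0.532   0.8869] [0.0002 0.0424 0.0092] [-0.2889 -0.3171 -0.0477]
```

View pics/w6.png

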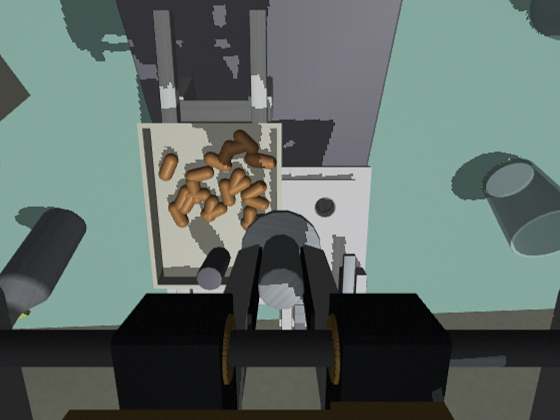

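The hole shows at (324.5,207), about 2 mm in -y from the prediction. I'll move over it and check.

>>> {"fn": "arm_command", "kwargs": {"increments": "0 0.02 0.009 -0.3 -0.3 0 0.85; 0 0.04 0.009 -0.3 -0.3 0 0.85; 0 0.04 0.02 -0.3 -0.3 0 0.85; 0 0.04 0.034 -0.3 -0.3 0 0.85; 0 0.04 0.034 -0.3 -0.3 0 0.85"}}

```text
clock: 11.08
position: [457.2, 71.4, 286.5]
orientation: [0.258, 0.039, 0.965, -0.011]
contact_force: [-0.2, 0.2, -0.9]
grip_width: 21.4
```

```bash
python3 - <<'E'
from h import *
W=cal('wrist');w=look('wrist',['deck','tray_hole','tray_grip'],'w7');print([(a[1],a[2]) for a in w])
p=[560.5,63.7,108.5];D=deckR(-.08)
print(proj(W,p+D.apply([0,0,6.5])),proj(W,p+D.apply([50,-100,36.5])))
S,T=cal('side'),cal('top');r,t=Rt()
for n,C in(('side',S),('top',T)):
    im=robot.read_camera(n);cv2.imwrite(f'pics/{n}7.png',im[:,:,::-1])
    print(n,[m['xy'] for m in robot.mark_of(n,'pin_grip')],'pred grip',proj(C,t+r.apply([0,0,84.5])),'nose',proj(C,t+r.apply([0,0,177.5])), 'deckmark',proj(C,p))
a=cv2.imread('pics/w7.png')[110:340,200:430];b=cv2.imread('pics/side7.png')[130:260,220:350]
cv2.imwrite('pics/c7.png',np.hstack([cv2.resize(a,(400,400)),cv2.resize(b,(400,400),interpolation=cv2.INTER_CUBIC)]))
s=robot.state();print(s['position'],s['qpos'],s['contact_force'],*inc(*goal(p,-.08,[0,0,43.5+80])))
E
```

```text
[('deck', array([280.1, 213.3])), ('tray_hole', array([280.8, 215.6])), ('tray_grip', array([152.9, 287.6]))]
[281.5607 215.6006] [157.4404 285.0461]
side [[268.8, 166.2], [323.6, 392.7], [193.7, 376.7]] pred grip [267.7686 164.8064] nose [291.9183 196.1769] deckmark [299.0255 205.4174]
top [[412.1, 279.5], [416.3, 189.1], [237.4, 225.9]] pred grip [238.3895 223.953 ] nose [240.8872 210.4876] deckmark [241.6692 206.6888]
[457.2971  72.3078 287.7366] [-0.6477 -0.0428  0.3183  2.2982  0.5088  0.4459  0.7514] [-0.4733 -0.0172 -1.8346] [-0.0001 -0.0003  0.0055] [ 0.0413 -0.0012  0.0074]
```

View pics/c7.png

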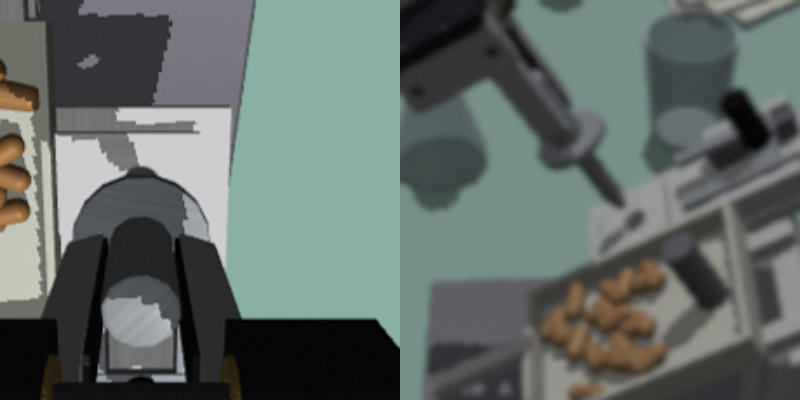

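In the side crop the nose is about 15–20 mm short of the hole along the pin axis. The wrist view has the nose and hole in one column. I'll descend gently.

>>> {"fn": "arm_command", "kwargs": {"increments": "0 -0.001 0.01 0 0 0 0.85; 0 -0.001 0.018 0 0 0 0.85; 0 -0.001 0.025 0 0 0 0.85; 0 -0.001 0.03 0 0 0 0.85; 0 -0.001 0.03 0 0 0 0.85"}}

```text
clock: 12.1
position: [472.2, 70.1, 261.0]
orientation: [0.258, 0.038, 0.965, -0.01]
contact_force: [-0.8, 1.0, -1.8]
grip_width: 21.6
```

```bash
python3 - <<'E'
from h import *
s=robot.state();r,t=Rt();p=[560.5,63.7,108.5];D=deckR(-.08)
print('F tool',r.inv().apply(s['contact_force']),'T',r.inv().apply(s['torque']),'deck grasp',D.inv().apply(t+r.apply([0,0,78])-p))
S,T=cal('side'),cal('top')
for n,C in(('side',S),('top',T)):
    im=robot.read_camera(n);cv2.imwrite(f'pics/{n}8.png',im[:,:,::-1])
    print(n,[m['xy'] for m in robot.mark_of(n,'pin_grip')],'pred grip',proj(C,t+r.apply([0,0,84.5])),'nose',proj(C,t+r.apply([0,0,177.5])))
E
```

```text
F tool [1.6477 0.9536 1.1805] T [-0.0152  0.6798 -0.0056] deck grasp [-0.4957 -0.7283 98.361 ]
side [[325.6, 393.1], [193.8, 375.7], [276.3, 174.9], [313.1, 217.2]] pred grip [275.8938 175.9759] nose [299.0592 206.1185]
top [[415.3, 280.6], [240.8, 218.4], [416.1, 191.0], [391.0, 142.5]] pred grip [239.7184 219.3871] nose [242.0493 206.7842]
```

>>> {"fn": "arm_command", "kwargs": {"increments": "0 0 0.006 0 0 0 0.85; 0 0 0.012 0 0 0 0.85; 0 0 0.018 0 0 0 0.85; 0 0 0.022 0 0 0 0.85; 0 0 0.022 0 0 0 0.85"}}

```text
clock: 12.92
position: [483.1, 69.2, 242.0]
orientation: [0.258, 0.038, 0.965, -0.01]
contact_force: [-1.3, -0.8, -1.9]
grip_width: 21.1
```

```bash
python3 - <<'E'
from h import *
s=robot.state();r,t=Rt();p=[560.5,63.7,108.5];D=deckR(-.08)
print('F tool',r.inv().apply(s['contact_force']),'T',r.inv().apply(s['torque']),'deck grasp',D.inv().apply(t+r.apply([0,0,78])-p))
a=cv2.resize(robot.read_camera('side')[140:250,230:340,::-1],(400,400),interpolation=cv2.INTER_CUBIC)
b=cv2.resize(robot.read_camera('wrist')[110:340,180:410,::-1],(400,400))
cv2.imwrite('pics/c9.png',np.hstack([a,b]))
E
```

```text
F tool [ 2.0277 -0.9507  1.02  ] T [-0.0464  0.688   0.0169] deck grasp [-0.4612 -0.7418 76.4153]
```

View pics/c9.png

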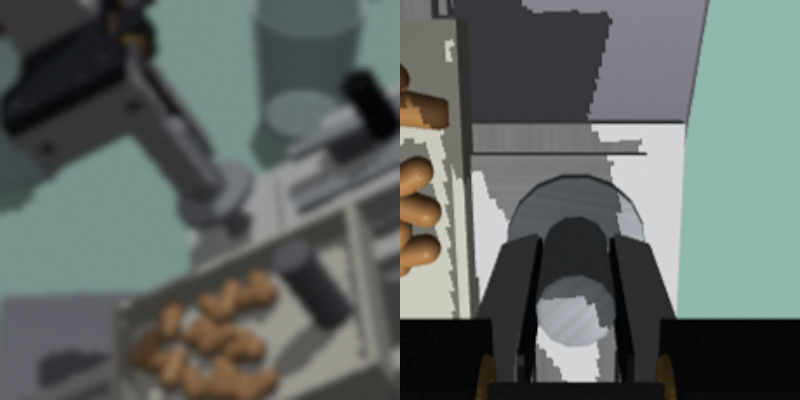

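The shank is in the holes and there is no contact force. I'll continue down.

>>> {"fn": "arm_command", "kwargs": {"increments": "0 0 0.006 0 0 0 0.85; 0 0 0.012 0 0 0 0.85; 0 0 0.018 0 0 0 0.85; 0 0 0.022 0 0 0 0.85; 0 0 0.022 0 0 0 0.85"}}

```text
clock: 13.65
position: [494.1, 68.3, 223.0]
orientation: [0.258, 0.038, 0.965, -0.01]
contact_force: [0.0, -0.3, -0.6]
grip_width: 21.0
```

```bash
python3 - <<'E'
from h import *
s=robot.state();r,t=Rt();p=[560.5,63.7,108.5];D=deckR(-.08)
print('F tool',r.inv().apply(s['contact_force']),'T',r.inv().apply(s['torque']),'deck grasp',D.inv().apply(t+r.apply([0,0,78])-p))
E
```

```text
F tool [ 0.2543 -0.268   0.5282] T [-0.0341  0.6843  0.05  ] deck grasp [-0.4704 -0.7481 54.4229]
```

>>> {"fn": "arm_command", "kwargs": {"increments": "0 0 0.003 0 0 0 0.85; 0 0 0.006 0 0 0 0.85; 0 0 0.008 0 0 0 0.85; 0 0 0.01 0 0 0 0.85; 0 0 0.01 0 0 0 0.85"}}

```text
clock: 14.28
position: [499.9, 67.9, 216.4]
orientation: [0.26, 0.039, 0.965, -0.01]
contact_force: [-19.4, -3.5, 36.5]
grip_width: 21.5
```

```bash
python3 - <<'E'
from h import *
s=robot.state();r,t=Rt();p=[560.5,63.7,108.5];D=deckR(-.08)
print('F tool',r.inv().apply(s['contact_force']),'T',r.inv().apply(s['torque']),'deck grasp',D.inv().apply(t+r.apply([0,0,78])-p))
E
```

```text
F tool [ -1.8961  -4.9779 -41.1521] T [ 1.3539  0.2987 -0.0507] deck grasp [ 1.5973 -0.5078 45.8062]
```

The flange is seated, with 41 N axial force. I'll ease off, open and retreat.

>>> {"fn": "arm_command", "kwargs": {"increments": "0 0 -0.003 0 0 0 0.85; 0 0 -0.003 0 0 0 0.5; 0 0 -0.003 0 0 0 0.5; 0 0 -0.003 0 0 0 0.5; 0 0 -0.02 0 0 0 0.5"}}

```text
clock: 14.9
position: [488.9, 68.6, 231.3]
orientation: [0.258, 0.038, 0.965, -0.011]
contact_force: [-0.7, -0.2, -0.2]
grip_width: 46.8
```

>>> {"fn": "arm_command", "kwargs": {"increments": "0 0 -0.04 0 0 0 0.5; 0 0 -0.07 0 0 0 0.5; 0.03 0 -0.09 0 0 0 0.5; 0.03 0 -0.09 0 0 0 0.5; 0.03 0 -0.09 0 0 0 0.5"}}

```text
clock: 15.52
position: [418.8, 74.5, 295.1]
orientation: [0.259, 0.038, 0.965, -0.01]
contact_force: [0.6, 0.0, -0.3]
grip_width: 46.8
```

```bash
python3 - <<'E'
from h import *
W=cal('wrist');w=look('wrist',['pin_grip','fork_grip','tray_grip'],'w10');print([(a[1],a[2]) for a in w])
for n in('side','top'):
    v=look(n,['fork_grip']);w+=v;im=robot.read_camera(n);print(n,[(np.round(m['xy'],1),round(m['confidence'],2)) for m in robot.mark_of(n,'pin_grip')],[a[2] for a in v])
    C=cal(n);print(proj(C,np.array([560.5,63.7,108.5])+deckR(-.08).apply([0,0,37.5])))
p=[560.5,63.7,108.5];D=deckR(-.08)
print('pin pred',proj(W,p+D.apply([0,0,37.5])),'fork pred',proj(W,p+D.apply([100,0,44])))
r,t=Rt();print('deck grasp',D.inv().apply(t+r.apply([0,0,78])-p),robot.state()['qpos'],robot.state()['grip_width'])
E
```

```text
[('pin_grip', array([278.2, 248.6])), ('fork_grip', array([279.9, 359.6])), ('tray_grip', array([492.8, 234.1]))]
side [(array([323.8, 391.3]), 0.92), (array([287.1, 191.2]), 0.9), (array([194.1, 377.2]), 0.76)] [array([328.6, 168.8])]
[290.0028 193.694 ]
top [(array([415.6, 278.9]), 0.94), (array([414.4, 190. ]), 0.8), (array([240.1, 215.3]), 0.6)] [array([237.3, 166.6])]
[240.7708 211.5046]
pin pred [281.056  249.0973] fork pred [280.9632 354.0018]
deck grasp [-30.1936  -0.6527 154.7335] [-0.6481 -0.1376  0.2579  2.3587  0.561   0.5047  0.668 ] 46.85857236097341
```

View pics/w10.png

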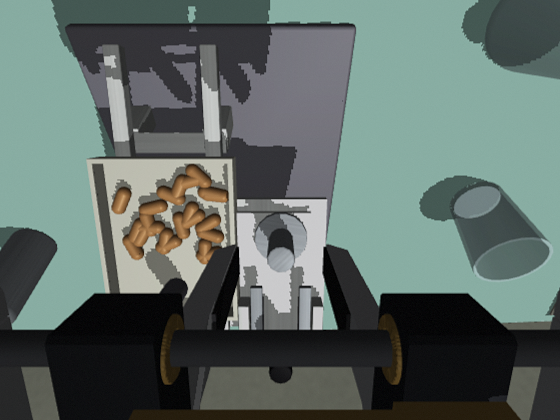

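The pin is seated (flange at (280,237), handle top at (281,260)), and the fork knob is at (280,372). I'll move above the knob.

>>> {"fn": "arm_command", "kwargs": {"increments": "-0.045 0 0 0 0 0 0.5; -0.09 0 0 0 0 0 0.5; -0.133 0 0.02 0 0 0 0.5; -0.133 0 0.04 0 0 0 0.5; -0.133 0 0.04 0 0 0 0.5"}}

```text
clock: 16.75
position: [553.0, 63.4, 325.5]
orientation: [0.257, 0.038, 0.966, -0.011]
contact_force: [-0.4, 0.5, 0.8]
grip_width: 46.8
```

```bash
python3 - <<'E'
from h import *
W=cal('wrist');w=look('wrist',['pin_grip','fork_grip','deck'],'w11');print([(a[1],a[2]) for a in w])
p=[560.5,63.7,109.5];D=deckR(-.08)
for x in(95,100,105,110): print(x,'fork pred',proj(W,p+D.apply([x,0,44])))
print('pin pred',proj(W,p+D.apply([0,0,37.5])))
r,t=Rt();print('deck grasp',D.inv().apply(t+r.apply([0,0,78])-p),robot.state()['qpos'],robot.state()['grip_width'],robot.state()['position'])
E
```

```text
[('pin_grip', array([282.2,  73.1])), ('fork_grip', array([280.8, 233.9]))]
95 fork pred [282.0045 225.2549]
100 fork pred [281.9897 232.0821]
105 fork pred [281.9751 238.838 ]
110 fork pred [281.9606 245.5237]
pin pred [282.291   81.5976]
deck grasp [102.2724  -0.4434 114.6088] [-0.6306  0.0907  0.4192  2.0679  0.2346  0.4994  1.0909] 46.89964861629183 [552.7452  63.7923 327.4383]
```

>>> {"fn": "arm_command", "kwargs": {"increments": "0.001 0 0.02 0 0 0 0.5; 0.001 0 0.04 0 0 0 0.5; 0.001 0 0.055 0 0 0 0.5; 0.001 0 0.062 0 0 0 0.5; 0.001 0 0.062 0 0 0 0.5"}}

```text
clock: 17.58
position: [583.1, 61.2, 272.6]
orientation: [0.258, 0.038, 0.965, -0.01]
contact_force: [0.3, -0.1, 0.2]
grip_width: 47.0
```

>>> {"fn": "arm_command", "kwargs": {"increments": "0 0 0 0 0 0 0.85; 0 0 0 0 0 0 0.85; 0 0 0 0 0 0 0.85; 0 0 0 0 0 0 0.85; 0 0 0 0 0 0 0.85", "grip_force": 20}}

```text
clock: 18.2
position: [583.2, 61.1, 272.8]
orientation: [0.259, 0.039, 0.965, -0.01]
contact_force: [-4.2, -2.5, 6.7]
grip_width: 19.7
```

```bash
python3 - <<'E'
from h import *
s=robot.state();r,t=Rt();p=[560.5,63.7,109.5];D=deckR(-.08)
print('F tool',r.inv().apply(s['contact_force']),'deck grasp',D.inv().apply(t+r.apply([0,0,78])-p),s['grip_width'])
E
```

```text
F tool [ 0.0817 -2.8524 -7.7956] deck grasp [101.427   -0.8002  52.0181] 19.65222169634374
```

>>> {"fn": "arm_command", "kwargs": {"increments": "0.01 0 0 0 0 0 0.85; 0.02 0 0 0 0 0 0.85; 0.03 0 0 0 0 0 0.85; 0.04 0 0 0 0 0 0.85; 0.048 0 0 0 0 0 0.85"}}

```text
clock: 18.82
position: [541.2, 64.4, 248.5]
orientation: [0.259, 0.039, 0.965, -0.01]
contact_force: [-1.0, -3.5, 6.5]
grip_width: 19.6
```

>>> {"fn": "arm_command", "kwargs": {"increments": "0.004 0 0 0 0 0 0.85; 0.007 0 0 0 0 0 0.85; 0.009 0 0 0 0 0 0.85; 0.011 0 0 0 0 0 0.85; 0.011 0 0 0 0 0 0.85"}}

```text
clock: 19.45
position: [534.3, 65.0, 244.9]
orientation: [0.261, 0.039, 0.964, -0.01]
contact_force: [18.2, -8.0, 3.7]
grip_width: 19.4
```

```bash
python3 - <<'E'
from h import *
s=robot.state();r,t=Rt();p=[560.5,63.7,109.5];D=deckR(-.08)
print('F tool',r.inv().apply(s['contact_force']),'deck grasp',D.inv().apply(t+r.apply([0,0,78])-p),s['grip_width'])
E
```

```text
F tool [-18.0917  -6.4916   6.2189] deck grasp [45.382  -0.7184 52.3686] 19.449469655142984
```

The fork moved 56 mm down the slope, then met firm resistance (18 N). I'll release and retreat.

>>> {"fn": "arm_command", "kwargs": {"increments": "-0.001 0 0 0 0 0 0.5; -0.001 0 0 0 0 0 0.5; -0.001 0 0 0 0 0 0.5; -0.001 0 -0.03 0 0 0 0.5; -0.001 0 -0.08 0 0 0 0.5"}}

```text
clock: 20.08
position: [492.4, 68.2, 312.5]
orientation: [0.257, 0.038, 0.965, -0.011]
contact_force: [-0.6, 0.6, 1.0]
grip_width: 47.3
```

>>> {"fn": "arm_command", "kwargs": {"increments": "0.03 0 -0.04 0 0 0 0.5; 0.06 0 -0.06 0 0 0 0.5; 0.06 0 -0.06 0 0 0 0.5; 0.06 0 -0.06 0 0 0 0.5"}}

```text
clock: 20.58
position: [411.9, 75.0, 335.0]
orientation: [0.259, 0.038, 0.965, -0.01]
contact_force: [0.2, -0.2, 0.2]
grip_width: 47.2
```

```bash
python3 - <<'E'
from h import *
W=cal('wrist');w=look('wrist',['pin_grip','fork_grip','tray_grip','tray_hole'],'w12');p=[560.5,63.7,109.5];D=deckR(-.08)
for n in('side','top'): w+=look(n,['pin_grip','fork_grip','tray_grip'])
for n in('side','top'):
    robot.read_camera(n);print(n,[np.round(m['xy']) for m in robot.mark_of(n,'pin_grip')])
ref={'pin_grip':[0,0,37.5],'fork_grip':[45,0,44],'tray_grip':[50,-100,36.5],'tray_hole':[0,0,6.5]}
for c,k,uv,_ in w: print(k,uv,proj(c,p+D.apply(ref[k])))
s=robot.state();print(s['position'],s['contact_force'],s['grip_width'],s['clock'])
for n in('side','top'):
    for k,x in(('flask_mid',0),('thermos_mid',0),('beaker_mid',0)): 
        print(n,k,[np.round(m['xy'],1) for m in robot.mark_of(n,k)][:2])
E
```

```text
side [array([194., 378.]), array([326., 390.]), array([285., 192.])]
top [array([417., 188.]), array([240., 216.]), array([414., 279.])]
pin_grip [279.4 221.1] [281.0679 222.2366]
fork_grip [280.6 269.4] [281.036  268.5347]
tray_grip [179.1 273.4] [180.8047 270.0614]
pin_grip [325.8 394.6] [290.0029 193.3156]
fork_grip [304.6 179.3] [308.004  181.9221]
tray_grip [314.3 216.7] [316.3428 217.7255]
pin_grip [238.2 213. ] [240.7289 211.3989]
fork_grip [242.1 189.1] [238.6958 191.9428]
tray_grip [288.6 190.1] [285.595  185.6352]
[411.5607  74.9448 334.9354] [-0.4957  0.1463 -0.4156] 46.8714707585763 21.425
side flask_mid [array([230.6, 163.5])]
side thermos_mid [array([401.6, 365.4])]
side beaker_mid [array([312.9, 155.5])]
top flask_mid [array([150.2, 287.5])]
top thermos_mid [array([393.5, 142.4])]
top beaker_mid [array([142.6, 199.5]), array([286.6, 187.7])]
```

```bash
python3 -c "
from h import *
robot.close_job();print('done')"
```

```text
the job is handed in; nothing more can be done
done
```

I carried out all three steps and handed the job in at about 21.5 s on the clock. `close_job` reports no verdict.

- **Tray:** I slid it about 46 mm up the slope by its post. The rim overlay in the wrist picture put the two holes in line to about 1 mm.
- **Pin:** I took the steel pin from its block and pushed it through both holes with almost no resistance. The flange then seated, with 41 N axial force at about the expected height.
- **Fork:** I slid it 56 mm down the slope from where it stood, until it met about 18 N of resistance. The tines' place round the handle was checked only by position marks, because the picture limit was reached.

**Last checks:**
- The wrist camera's marks for pin, fork and tray post agreed with the expected home positions to within about 3 pixels.
- The side and top cameras disagreed by 2–5 pixels throughout, so I relied on the wrist camera and contact. The side camera's best "pin" mark was the yellow look-alike.
- The flask and thermos marks stayed within about 2.5 pixels of their starting places, and the beaker's within about 4.5. I took that as detector scatter, since nothing went near the beaker.
- The gripper was open and clear, with contact force under 1 N.

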